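# Load wax blocks from a carton onto a vacuum fixture

## Robot

A 6-joint arm with a two-finger parallel gripper is mounted at the origin on a cart in front of the work surface, level with it; the furniture and walls round the work are solid. World frame = base frame: x ahead of the robot, y to its left, z up, the work surface at z = 0. Lengths are in m, angles in rad, forces in N, time in s.
With the tool pointing down it reaches from about 0.35 to 0.975 m from the base axis. Payload 4.9 kg.
Tool frame: the origin (TCP) lies on the front face of the gripper's body, between the roots of the fingers; the fingertips stand ctrl.tip_extent ahead of it and the grasp point (between the pads) lies 54 mm ahead of it (ctrl.tip_extent is the distance from the TCP to the fingertips, in m); z points along the fingers, y is the line along which they close (so a half turn about z gives the same grasp; the last joint's range is limited). The gripper opens to 85 mm and grips with 20 to 120 N. Pads are 22 mm wide; open, the fingers measure 114 mm over their backs; the gripper's body (76 mm by 85 mm) begins 54 mm behind the grasp point. The pads swing forward as they close: fully open they stand 13 mm farther back than shut.
Start: joints at [1.114, 0.053, 1.613, -0, 1.476, -0.119], TCP at [0.207, 0.59, 0.304] pointing down, gripper open.
Joint ranges: [-3.01, 3.01], [-1.01, 2.22], [0.06, 2.58], [-1.02, 4.17], [0.09, 2.62], [-3.14, 3.14]. Speed limits (rad/s): [2.57, 2.57, 3.14, 3.14, 3.14, 3.14].

## Interface

Orientations are given as a rotation vector (axis times angle).
In Python, from station import ctrl gives the robot as it stands.
- The arm moves only by the tool apply_moves, never from a script. Its argument "rows" is one flat list of numbers, 6 for each row, row after row: the shift along the tool's x, y, z normalised to -1 to 1, where 1 is 0.6 m, then the turn, a rotation vector about the tool's x, y, z normalised to -1 to 1, where 1 is 90 degrees. A call has 1 to 20 rows; each row is the pose to reach, as a shift and turn from the pose commanded when the call began, along the tool's axes at that moment; what a row does not reach only later rows make up. A row lasts 1/10 s, in which the tool goes at most 50 mm and 8.59 degrees, less where a joint would pass 70% of its speed; a pose out of reach is approached as far as the arm can. A call with a number of a shift or a turn outside -1 to 1 is refused whole. A call with a gripper value outside its range is refused whole. "grip" is the opening, from 0 (shut) to 1 (fully open), set as the call begins (left out, the last holds). The fingers move at their own pace and stop on an object; "grip_force" is the grip in N (left out, the last holds). Time passes only in rows, so rows that repeat a pose let the fingers close. It gives the time, the measured TCP pose, the force, the opening and the grip force at its end, in the units of the state.
- ctrl.get_obs(): the state, without advancing time (a new reading comes with each control period).
- ctrl.get_image(name): name is "scene" or "top" or "wrist"; returns (picture, depth): 480x640x3 uint8, blue, green, red; 480x640 float32, m along the optical axis (not along the pixel's ray), 0 where there is no reading.
- ctrl.camera_model(name): a dict with "mtx" (3x3 intrinsics, pixels), "R" (3x3) and "t" (3): a world point X has camera coordinates R X + t; the wrist camera has in their place "tool_from_camera" (4x4, takes a point from camera to tool coordinates, whose origin is the TCP and whose axes are the flange's). Camera axes: x right, y down, z forward; pixel columns grow to the right and rows downward; lengths in m; the calibration is good to about 2 mm. A picture is of the moment at which its call begins: read the wrist's pose just before it. camera_model takes no time and is no camera call.
- ctrl.finish_job(): hands the job in; it is judged then, once.
The state is a dict: "t": time; "q": joint angles; "dq": joint speeds; "effort": joint torques, N m; "tool_pos": TCP position; "tool_rot": TCP orientation; "contact_force": force on the tool from outside, world axes, zero at the start; "wrist_torque": the same for the moment, N m; "opening": finger opening in m; "grip_force": force on a finger pad.
Only numpy, scipy, OpenCV 4.12 (cv2) and the standard library are available. Lean on these libraries where they do the work, as an engineer would, in place of code of your own. Each camera call takes 0.05 s, during which the arm holds its last target. There are 200 camera calls.

## Task

Load the vacuum fixture: pull the black knob on its valve box all the way out until it clicks so that the plate is vented, and swing both flaps of the carton wide open. With the knob out, lay every blue wax block - those in the carton and the one already lying on the bench - centred on a rubber pad of its own, flat and lengthwise along the pad, then push the knob fully home again to switch the suction on. Leave the flaps open and the blocks released on their pads, and do not disturb the other things on the bench.

Things in the scene. Friction and masses are not known exactly. Their poses are not given: they have to be found in the camera images.
- vac_fixture: vacuum hold-down fixture, fixed to the bench: an aluminium plate 110 x 272 mm (x, y), 22 mm high, with four pads in a row along its y axis, and at its -y end a grey valve box (100 x 66 mm, 74 mm high, centred at y = -206 mm; 37 mm free between plate and box but for a pipe up to 20 mm high). Origin: centre of the plate's underside, on the bench; x points away from the front, z up. The front face of the valve box, which carries the knob, lies at x = -55 mm and looks along -x
- pad0 (a point): centre of the top face of one rubber pad, 50 mm long (x axis) by 18 mm wide (y axis), its top 25 mm above the bench and 3 mm above the plate; pads stand 72 mm apart along y. Axes parallel to the fixture's. A block overhangs the pad all round
- pad1 (a point): centre of the top face of one rubber pad, 50 mm long (x axis) by 18 mm wide (y axis), its top 25 mm above the bench and 3 mm above the plate; pads stand 72 mm apart along y. Axes parallel to the fixture's. A block overhangs the pad all round
- pad2 (a point): centre of the top face of one rubber pad, 50 mm long (x axis) by 18 mm wide (y axis), its top 25 mm above the bench and 3 mm above the plate; pads stand 72 mm apart along y. Axes parallel to the fixture's. A block overhangs the pad all round
- pad3 (a point): centre of the top face of one rubber pad, 50 mm long (x axis) by 18 mm wide (y axis), its top 25 mm above the bench and 3 mm above the plate; pads stand 72 mm apart along y. Axes parallel to the fixture's. A block overhangs the pad all round
- knob_head (a point): centre of the black head of the pull knob: a disc 32 mm in diameter and 16 mm long on a 12 mm stem, its axis level along the fixture's x axis, 50 mm above the bench. Pushed in, this point is 34 mm in front of the valve box's face (26 mm of bare stem behind the head). Axes parallel to the fixture's
- pull_knob (a joint): travel of the knob (m): 0 pushed home (suction on), 0.025 pulled out toward the fixture's -x (vented). A toggle inside makes it snap to whichever end is nearer; it takes about 7 N to start it either way, less toward the middle
- carton: cardboard carton fixed to the bench, 115 x 256 mm (x, y), walls 48 mm high and 4 mm thick, floor 4 mm; closed on top by two flaps 56 mm wide and 254 mm long which are hinged along its long edges (x = -57.5 mm and x = +57.5 mm, 50 mm above the bench). Origin: centre of its underside, z up
- tab_near (a point): grip point of the wooden finger tab on the flap hinged at the carton's -x edge. The tab is a plate 10 mm (x) by 24 mm (y), standing 36 mm up from the closed flap; this point is 24 mm above the flap's top face, 44 mm from the hinge line and 26 mm above it when closed, at the carton's y = +55 mm. It turns with the flap; pinch it across the 24 mm (along the hinge line) so that it can pivot in the grip
- tab_far (a point): the same on the flap hinged at the carton's +x edge, at the carton's y = -55 mm
- flap_near (a joint): angle of the flap hinged at the -x edge (rad): 0 closed, 3.05 folded open nearly flat outward. The flap weighs 40 g and swings freely: short of about 1.2 rad it falls shut, past 1.6 rad it falls open by itself
- flap_far (a joint): the same for the flap hinged at the +x edge, which opens away from it
- wax0_c (a point): a blue wax block, 40 x 72 x 32 mm (its own x, y, z when lying flat; 80 g, +-30 %); this point is its centre, the y axis runs along its length. Lies flat in the carton, its length across the carton (along the carton's x axis), about 30 mm free on each long side; two or three such blocks are in the carton, one of the three may be absent
- wax1_c (a point): a blue wax block, 40 x 72 x 32 mm (its own x, y, z when lying flat; 80 g, +-30 %); this point is its centre, the y axis runs along its length. Lies flat in the carton, its length across the carton (along the carton's x axis), about 30 mm free on each long side; two or three such blocks are in the carton, one of the three may be absent
- wax2_c (a point): a blue wax block, 40 x 72 x 32 mm (its own x, y, z when lying flat; 80 g, +-30 %); this point is its centre, the y axis runs along its length. Lies flat in the carton, its length across the carton (along the carton's x axis), about 30 mm free on each long side; two or three such blocks are in the carton, one of the three may be absent
- wax_out_c (a point): a blue wax block, 40 x 72 x 32 mm (its own x, y, z when lying flat; 80 g, +-30 %); this point is its centre, the y axis runs along its length. Lies flat on the bench in front of the fixture, always there
- pigment_jar: bystander: dark green jar with a white cap, 53 mm across, 57 mm high, standing; origin at its underside
- needle_carton: bystander: small black carton 56 x 88 x 22 mm; origin at its underside
- tape: bystander: roll of black tape 62 mm across, 19 mm high, lying; origin at its underside
- cream: bystander: white pot 43 mm across, 58 mm high, standing; origin at its underside
There are look-alikes about, which are no part of the job. Leave any orange or yellow look-alike of the part that bears wax_out_c alone.

How it is judged:
By the outcome, as a careful person would: the job done as asked, in the order asked, and still so for the second after the job is handed in, with the robot touching nothing.
Of wax0, wax1, wax2 only 2 to 3 are there at a start; the rules pass over those that are not, and their reading is None.
At some moment in a run one of wax_out may be knocked a few centimetres aside while the robot is not near it.
Once in a run the grip may slacken for a moment while it holds something.
It also fails if it takes over 210 s, if anything falls off the work surface, if the arm or the gripper's body presses on something with over 40 N, if the wrist force passes 120 N, or if a joint passes its speed limit or range.

## Working session

There is one attempt and no reset: what is moved stays moved. The work goes in short steps, Python scripts to look and compute and a tool call to move; the robot and the scene stay as the last step left them, time stands still between calls to the robot, and variables do not carry over. Pictures are saved under pics/ and viewed, at most 14 in all, crops included, and the job is handed in when it is done.

Besides the shell and the picture viewer there is one more tool, called after "Call:" in YAML: its name, and indented under it one key for each argument. apply_moves: Moves the arm, as the interface text tells. Its arguments: {"type":"object","properties":{"rows":{"type":"array","items":{"type":"number"}},"grip":{"type":"number"},"grip_force":{"type":"number"}},"required":["rows"]}

```bash
ls; mkdir -p pics; cat > h.py <<'E'
import numpy as np,cv2
from station import ctrl
from scipy.spatial.transform import Rotation as Ro
def ray(name,uv,z,cm=None,o=None):
    """pixels -> world points on plane z"""
    cm=cm or ctrl.camera_model(name); uv=np.atleast_2d(np.array(uv,float))
    d=np.c_[uv,np.ones(len(uv))]@np.linalg.inv(cm["mtx"]).T
    if name=="wrist":
        o=o or ctrl.get_obs(); T=np.array(cm["tool_from_camera"]); R=Ro.from_rotvec(o["tool_rot"]).as_matrix()
        C=R@T[:3,3]+o["tool_pos"]; D=d@(R@T[:3,:3]).T
    else:
        R=np.array(cm["R"]); C=-R.T@cm["t"]; D=d@R
    s=(z-C[2])/D[:,2]
    return C+D*s[:,None]
def proj(name,X):
    cm=ctrl.camera_model(name); c=np.atleast_2d(X)@np.array(cm["R"]).T+cm["t"]; p=c@np.array(cm["mtx"]).T
    return p[:,:2]/p[:,2:]
E
python3 - <<'E'
from h import *
o=ctrl.get_obs(); print(o); print(ctrl.tip_extent)
for n in ("scene","top"):
    im,d=ctrl.get_image(n); cv2.imwrite(f"pics/{n}0.png",im); np.save(f"{n}0.npy",d); print(n,ctrl.camera_model(n))
print(ctrl.camera_model("wrist"))
E
```

```text
pics
{'t': 0.0, 'q': array([ 1.11402844e+00,  5.33440215e-02,  1.61432234e+00, -1.13981224e-05,
        1.47598257e+00, -1.18973379e-01]), 'dq': array([-0.00093218, -0.00043874,  0.00045749, -0.00036802, -0.00046225,
       -0.00155363]), 'effort': array([-5.26098611e-04, -3.93680227e+01, -3.70180964e+01, -1.71933652e-04,
        6.87126463e-03,  1.80345999e-06]), 'tool_pos': array([0.20690128, 0.58924879, 0.30265389]), 'tool_rot': array([-0.52798902, -3.0963241 ,  0.00310158]), 'contact_force': array([-0.42835661, -0.44683503, -0.23596289]), 'wrist_torque': array([ 0.00496461,  0.01736306, -0.01926814]), 'grip_force': 0.0, 'opening': 0.0853992122744008}
0.0726
scene {'mtx': array([[591.48675931,   0.        , 328.77633482],
       [  0.        , 591.48675931, 251.50155818],
       [  0.        ,   0.        ,   1.        ]]), 'R': array([[ 0.85683055, -0.51530157,  0.0174842 ],
       [-0.19955169, -0.36269578, -0.91029166],
       [ 0.47541617,  0.7764767 , -0.41359812]]), 't': array([-0.56066394,  0.14661351,  1.24838313])}
top {'mtx': array([[494.63038993,   0.        , 317.69543265],
       [  0.        , 494.63038993, 239.18629106],
       [  0.        ,   0.        ,   1.        ]]), 'R': array([[ 0.02789702, -0.99959877, -0.00490407],
       [-0.98510487, -0.02665911, -0.16987549],
       [ 0.16967659,  0.00957005, -0.98545333]]), 't': array([-0.12185105,  0.57039304,  1.29593534])}
{'mtx': array([[431.36333804,   0.        , 319.70206535],
       [  0.        , 431.36333804, 233.87518219],
       [  0.        ,   0.        ,   1.        ]]), 'tool_from_camera': array([[ 3.62623532e-04, -9.63884491e-01, -2.66320402e-01,
         6.64599146e-02],
       [ 9.99999913e-01,  4.03992044e-04, -1.00548681e-04,
        -1.30240242e-04],
       [ 2.04508638e-04, -2.66320342e-01,  9.63884554e-01,
        -6.88910898e-02],
       [ 0.00000000e+00,  0.00000000e+00,  0.00000000e+00,
         1.00000000e+00]])}
```

View pics/top0.png

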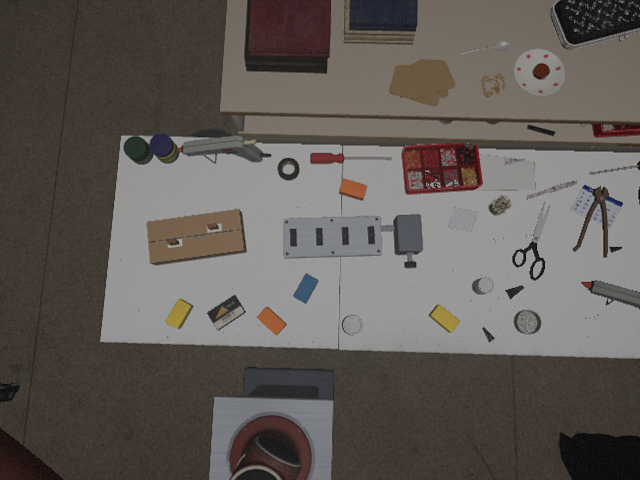

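View pics/scene0.png

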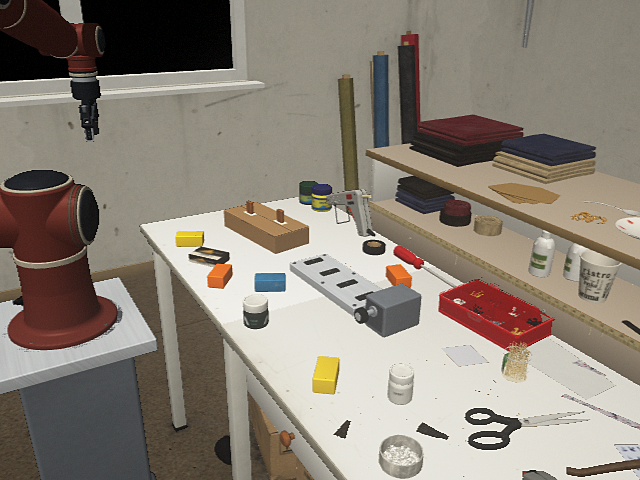

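The top view shows the carton at about (197,236), with tabs near (174,243) and (213,228). The plate spans (283–382, 218–258), the valve box is at (408,235), the knob at (410,262) and the blue block at (306,289).

```bash
cat >> h.py <<'E'
def rects(mask,amin,amax):
    cs,_=cv2.findContours(mask,cv2.RETR_EXTERNAL,cv2.CHAIN_APPROX_NONE)
    return [c for c in cs if amin<cv2.contourArea(c)<amax]
def rows(target,yaw,tilt=None,o=None):
    """row for tool grasp point target (world) with tool down, tool x at world yaw"""
    o=o or ctrl.get_obs(); R0=Ro.from_rotvec(o["tool_rot"])
    c,s=np.cos(yaw),np.sin(yaw)
    R=Ro.from_matrix(np.array([[c,s,0],[s,-c,0],[0,0,-1]]))
    p=np.array(target)+[0,0,0.054]
    d=R0.inv().apply(p-o["tool_pos"])/0.6; w=(R0.inv()*R).as_rotvec()/(np.pi/2)
    return np.round(np.r_[d,w],3)
E
python3 - <<'E'
from h import *
im=cv2.imread("pics/top0.png"); hsv=cv2.cvtColor(im,cv2.COLOR_BGR2HSV)
def roi(m,x0,y0,x1,y1):
    z=np.zeros_like(m); z[y0:y1,x0:x1]=m[y0:y1,x0:x1]; return z
pm=roi(((hsv[...,2]<75)*255).astype(np.uint8),285,222,380,254)
P=[]
for c in rects(pm,30,400):
    (u,v),s,a=cv2.minAreaRect(c); w=ray("top",[u,v],.025)[0]; P.append(w); print("pad",u,v,s,w)
bm=roi(cv2.inRange(hsv,(95,100,40),(125,255,255)),250,260,350,330)
for c in rects(bm,80,2000):
    b=cv2.boxPoints(cv2.minAreaRect(c)); w=ray("top",b,.025); print("blue",w.mean(0),w)
cm=roi(cv2.inRange(hsv,(5,60,60),(25,255,255)),130,200,260,275)
for c in rects(cm,800,9000):
    b=cv2.boxPoints(cv2.minAreaRect(c)); w=ray("top",b,.05); print("carton",b,w.mean(0),w)
P=np.array(P);P=P[np.argsort(-P[:,1])]; d=P[0]-P[-1]; print(np.linalg.norm(d)/3,np.arctan2(-d[0],d[1]))
cv2.imwrite("pics/crop1.png",cv2.resize(im[200:340,140:440],None,fx=2.6,fy=2.6,interpolation=cv2.INTER_CUBIC))
E
```

```text
pad 292.78680419921875 237.01522827148438 (16.386821746826172, 5.557270050048828) [ 0.58180466 -0.03678409  0.025     ]
pad 319.1352844238281 235.98773193359375 (16.477502822875977, 5.703751564025879) [ 0.58666533 -0.10963885  0.025     ]
pad 344.694091796875 235.5235137939453 (17.2567138671875, 5.905630588531494) [ 0.58988299 -0.18035101  0.025     ]
pad 371.0 234.5 (17.0, 6.0) [ 0.59473001 -0.25310128  0.025     ]
blue [ 0.44216423 -0.07671783  0.025     ] [[ 0.41962181 -0.04399587  0.025     ]
 [ 0.4819757  -0.07606662  0.025     ]
 [ 0.46456576 -0.10952805  0.025     ]
 [ 0.40249363 -0.07728078  0.025     ]]
carton [[144.30003 222.10004]
 [239.22002 208.54004]
 [245.32002 251.24005]
 [150.40004 264.80005]] [0.57164884 0.22811994 0.05      ] [[0.60785363 0.36942887 0.05      ]
 [0.65281513 0.11169236 0.05      ]
 [0.5348898  0.08867972 0.05      ]
 [0.49103679 0.3426788  0.05      ]]
0.07223433433516109 0.0596808945134236
```

View pics/crop1.png

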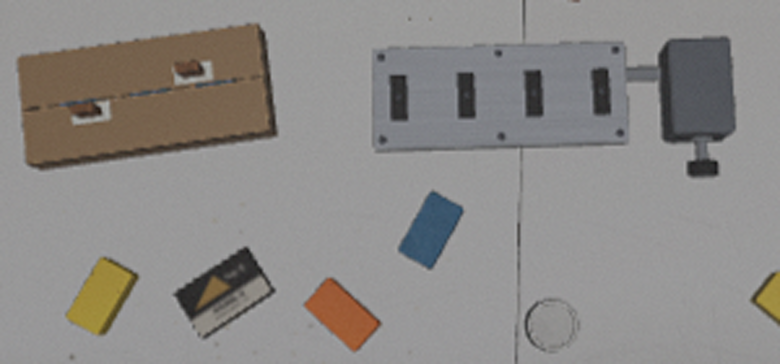

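```bash
python3 - <<'E'
from h import *
print(rows([.55,.228,.25],np.pi+.162))
print(proj("top",[[.5118,-.3559,.05]]))
E
```

```text
[-0.739 -0.379 -0.002 -0.001 -0.    -0.318]
[[409.89770995 264.18024576]]
```

Call:
apply_moves:
  rows: [-0.739,-0.379,0,0,0,-0.318,-0.739,-0.379,0,0,0,-0.318,-0.739,-0.379,0,0,0,-0.318,-0.739,-0.379,0,0,0,-0.318,-0.739,-0.379,0,0,0,-0.318,-0.739,-0.379,0,0,0,-0.318,-0.739,-0.379,0,0,0,-0.318,-0.739,-0.379,0,0,0,-0.318,-0.739,-0.379,0,0,0,-0.318,-0.739,-0.379,0,0,0,-0.318,-0.739,-0.379,0,0,0,-0.318,-0.739,-0.379,0,0,0,-0.318,-0.739,-0.379,0,0,0,-0.318,-0.739,-0.379,0,0,0,-0.318]

```text
t: 1.5
tool_pos: [0.5491, 0.2294, 0.3037]
tool_rot: [0.257, -3.131, -0.0]
contact_force: [-1.0, -0.5, 0.3]
opening: 0.0854
grip_force: 0.0
```

```bash
python3 - <<'E'
from h import *
import pickle
o=ctrl.get_obs(); im,d=ctrl.get_image("wrist"); cv2.imwrite("pics/w1.png",im); pickle.dump((o,d),open("w1.pkl","wb"))
print(o["t"],o["tool_pos"],o["tool_rot"],o["q"])
E
```

```text
1.5 [0.54914272 0.22935063 0.30372767] [ 2.56671532e-01 -3.13059540e+00 -3.23245279e-04] [ 2.70519742e-01 -1.72801111e-02  1.68405778e+00  2.95969487e-04
  1.47526048e+00 -1.46391512e+00]
```

View pics/w1.png

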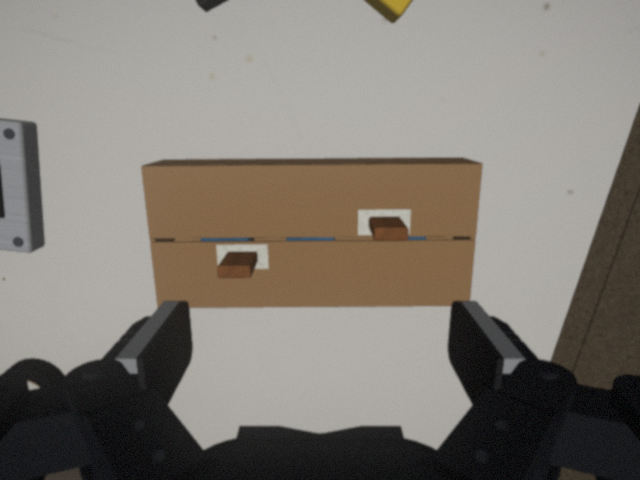

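```bash
cat >> h.py <<'E'
def fr(c,psi,p):
    """frame coords -> world"""
    s,k=np.sin(psi),np.cos(psi); p=np.array(p,float)
    return np.array([c[0]+k*p[0]-s*p[1],c[1]+s*p[0]+k*p[1],p[2]])
def wproj(o,X):
    cm=ctrl.camera_model("wrist"); T=np.array(cm["tool_from_camera"]); R=Ro.from_rotvec(o["tool_rot"]).as_matrix()
    c=((np.atleast_2d(X)-o["tool_pos"])@R-T[:3,3])@T[:3,:3]; p=c@np.array(cm["mtx"]).T
    return p[:,:2]/p[:,2:]
FC=(.5883,-.145); FP=.0597
E
python3 - <<'E'
from h import *
import pickle
o,d=pickle.load(open("w1.pkl","rb"))
w=ray("wrist",[[143,165],[481,164],[472,305],[158,305],[155,239],[472,238]],.052,o=o); print(w)
c=w[:4].mean(0); print(c, [np.arctan2(-(w[b]-w[a])[0],(w[b]-w[a])[1]) for a,b in((0,1),(3,2),(4,5))],np.linalg.norm(w[1]-w[0]),np.linalg.norm(w[2]-w[1]))
# tabs
for n,p in (("near",[-13.5,55]),("far",[13.5,-55])):
    for z in (.052,.076,.088): 
        q=fr(c,.162,[p[0]/1e3,p[1]/1e3,z]); print(n,q,wproj(o,q))
im=cv2.imread("pics/w1.png"); hsv=cv2.cvtColor(im,cv2.COLOR_BGR2HSV)
bm=cv2.inRange(hsv,(95,80,30),(125,255,255)); bm[:230]=0;bm[248:]=0
ys,xs=np.nonzero(bm); print(np.unique(xs[(xs>150)&(xs<480)]))
E
```

```text
[[0.53997035 0.09503448 0.052     ]
 [0.49851567 0.34112869 0.052     ]
 [0.60946067 0.36351128 0.052     ]
 [0.65083778 0.11325872 0.052     ]
 [0.59557748 0.10736647 0.052     ]
 [0.55478137 0.34910854 0.052     ]]
[0.57469612 0.22823329 0.052     ] [np.float64(0.16688371528750354), np.float64(0.16385894895086558), np.float64(0.1671836073331582)] 0.24956131347264396 0.11318026345605815
near [0.5525018  0.28033571 0.052     ] [[385.43656034 221.06623087]]
near [0.5525018  0.28033571 0.076     ] [[390.40217961 229.07010722]]
near [0.5525018  0.28033571 0.088     ] [[393.17685556 233.54249263]]
far [0.59689043 0.17613087 0.052     ] [[243.19293332 254.39213636]]
far [0.59689043 0.17613087 0.076     ] [[237.56148498 264.671609  ]]
far [0.59689043 0.17613087 0.088     ] [[234.42252509 270.40136986]]
[202 203 204 205 206 207 208 209 210 211 212 213 214 215 216 217 218 219
 220 221 222 223 224 225 226 227 228 229 230 231 232 233 234 235 236 237
 238 239 240 241 242 243 244 245 246 247 288 289 290 291 292 293 294 295
 296 297 298 299 300 301 302 303 304 305 306 307 308 309 310 311 312 313
 314 315 316 317 318 319 320 321 322 323 324 325 326 327 328 329 330 331
 332 409 410 411 412 413 414 415 416 417 418 419 420 421 422 423 424]
```

```bash
python3 - <<'E'
from h import *
k=fr(FC,FP,[-.089,-.206,.17]);print(k,rows(k,np.pi+FP))
E
```

```text
[ 0.51174945 -0.35594315  0.17      ] [ 0.221 -0.952  0.133  0.    -0.     0.066]
```

Call:
apply_moves:
  rows: [0.221,-0.952,0.133,0,0,0.066,0.221,-0.952,0.133,0,0,0.066,0.221,-0.952,0.133,0,0,0.066,0.221,-0.952,0.133,0,0,0.066,0.221,-0.952,0.133,0,0,0.066,0.221,-0.952,0.133,0,0,0.066,0.221,-0.952,0.133,0,0,0.066,0.221,-0.952,0.133,0,0,0.066,0.221,-0.952,0.133,0,0,0.066,0.221,-0.952,0.133,0,0,0.066,0.221,-0.952,0.133,0,0,0.066,0.221,-0.952,0.133,0,0,0.066,0.221,-0.952,0.133,0,0,0.066,0.221,-0.952,0.133,0,0,0.066,0.221,-0.952,0.133,0,0,0.066]
  grip: 0.7

```text
t: 3.05
tool_pos: [0.5117, -0.3553, 0.2243]
tool_rot: [-0.094, 3.14, 0.001]
contact_force: [0.2, 1.1, 0.5]
opening: 0.0599
grip_force: 0.0
```

```bash
python3 - <<'E'
from h import *
import pickle
o=ctrl.get_obs(); im,d=ctrl.get_image("wrist"); 
for x in (-.097,-.081):
  for y in (-.222,-.19): 
    u=wproj(o,fr(FC,FP,[x,y,.05]))[0]; cv2.circle(im,(int(u[0]),int(u[1])),3,(0,255,0),-1)
cv2.imwrite("pics/w2.png",im)
print(o["t"],o["tool_pos"],rows(fr(FC,FP,[-.089,-.206,.05]),np.pi+FP))
E
```

```text
3.05 [ 0.5117106  -0.35532357  0.22425826] [ 0.    -0.001  0.201  0.     0.     0.   ]
```

View pics/w2.png

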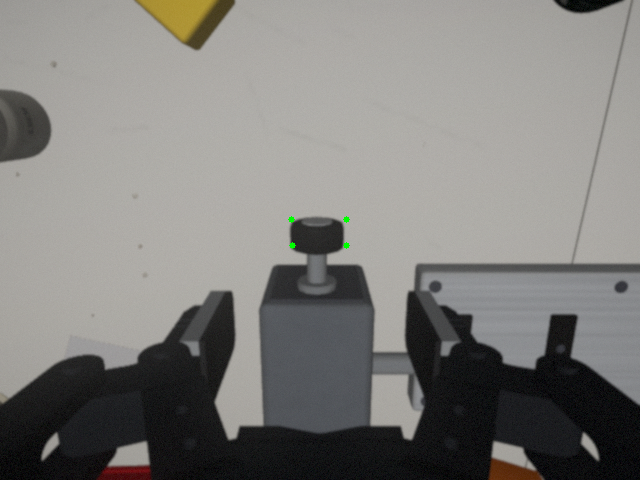

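Call:
apply_moves:
  rows: [0,-0.001,0.083,0,0,0,0,-0.001,0.16,0,0,0,0,-0.001,0.201,0,0,0,0,-0.001,0.201,0,0,0,0,-0.001,0.201,0,0,0]

```text
t: 3.6
tool_pos: [0.5119, -0.3566, 0.1043]
tool_rot: [-0.094, 3.14, -0.001]
contact_force: [0.8, -0.4, 1.6]
opening: 0.0594
grip_force: 0.0
```

Call:
apply_moves:
  rows: [0,0,0,0,0,0,0,0,0,0,0,0,0,0,0,0,0,0,0,0,0,0,0,0,0,0,0,0,0,0]
  grip: 0
  grip_force: 60

```text
t: 4.1
tool_pos: [0.5126, -0.3573, 0.1069]
tool_rot: [-0.09, 3.137, 0.001]
contact_force: [-1.4, 6.5, 8.8]
opening: 0.0301
grip_force: 58.7
```

Call:
apply_moves:
  rows: [0.01,0,0,0,0,0,0.02,0,0,0,0,0,0.03,0,0,0,0,0,0.038,0,0,0,0,0,0.044,0,0,0,0,0,0.044,0,0,0,0,0,0.044,0,0,0,0,0,0.044,0,0,0,0,0]

```text
t: 4.9
tool_pos: [0.4873, -0.3588, 0.107]
tool_rot: [-0.09, 3.134, 0.0]
contact_force: [3.7, 6.6, 6.4]
opening: 0.0297
grip_force: 59.2
```

Call:
apply_moves:
  rows: [0,0,0,0,0,0,0,0,0,0,0,0,0,0,0,0,0,0,0,0,-0.08,0,0,0,0,0,-0.16,0,0,0,0,0,-0.2,0,0,0,0,0,-0.2,0,0,0]
  grip: 0.7

```text
t: 5.6
tool_pos: [0.4866, -0.3611, 0.2297]
tool_rot: [-0.091, 3.133, -0.012]
contact_force: [0.1, -0.2, 0.1]
opening: 0.0594
grip_force: 0.0
```

```bash
cat >> h.py <<'E'
CC=(.5747,.2282); CP=.165
def snap(n="wrist",f=None):
    o=ctrl.get_obs(); im,d=ctrl.get_image(n)
    if f: cv2.imwrite("pics/"+f,im)
    return o,im
E
python3 - <<'E'
from h import *
o,im=snap(f="w3.png")
g=cv2.cvtColor(im,cv2.COLOR_BGR2GRAY)
m=(g<60).astype(np.uint8)*255; m[:,:260]=0;m[:,380:]=0;m[330:]=0;m[:60]=0
for c in rects(m,200,5000): print(cv2.boundingRect(c), ray("wrist",cv2.minAreaRect(c)[0],.055,o=o))
print(fr(FC,FP,[-.089,-.206,.05]),fr(FC,FP,[-.114,-.206,.05]))
t=fr(CC,CP,[-.0135,.055,.12]); print(t,rows(t,np.pi+CP))
E
```

```text
(277, 294, 100, 36) [[ 0.53807309 -0.35573068  0.055     ]]
(302, 217, 50, 33) [[ 0.48782824 -0.35887097  0.055     ]]
[ 0.51174945 -0.35594315  0.05      ] [ 0.48679399 -0.35743477  0.05      ]
[0.55234947 0.2802356  0.12      ] [-0.172  1.059  0.084 -0.003  0.002 -0.068]
```

Call:
apply_moves:
  rows: [-0.15,0.95,0,-0.003,0.002,-0.068,-0.15,0.95,0,-0.003,0.002,-0.068,-0.15,0.95,0,-0.003,0.002,-0.068,-0.15,0.95,0,-0.003,0.002,-0.068,-0.15,0.95,0,-0.003,0.002,-0.068,-0.15,0.95,0,-0.003,0.002,-0.068,-0.15,0.95,0,-0.003,0.002,-0.068,-0.15,0.95,0,-0.003,0.002,-0.068,-0.15,0.95,0,-0.003,0.002,-0.068,-0.15,0.95,0,-0.003,0.002,-0.068,-0.15,0.95,0,-0.003,0.002,-0.068,-0.15,0.95,0,-0.003,0.002,-0.068,-0.15,0.95,0,-0.003,0.002,-0.068]
  grip: 0.6

```text
t: 6.95
tool_pos: [0.5405, 0.2179, 0.2211]
tool_rot: [0.265, -3.123, -0.007]
contact_force: [1.1, -0.9, -0.2]
opening: 0.0514
grip_force: 0.0
```

```bash
python3 - <<'E'
from h import *
t=fr(CC,CP,[-.0135,.055,.078]); print(t,rows(t,np.pi+CP))
E
```

```text
[0.55234947 0.2802356  0.078     ] [-0.038  0.098  0.149  0.003 -0.004  0.003]
```

Call:
apply_moves:
  rows: [-0.038,0.07,0,0.003,-0.004,0.003,-0.038,0.098,0,0.003,-0.004,0.003,-0.038,0.098,0,0.003,-0.004,0.003,-0.038,0.098,0.08,0.003,-0.004,0.003,-0.038,0.098,0.149,0.003,-0.004,0.003,-0.038,0.098,0.149,0.003,-0.004,0.003,-0.038,0.098,0.149,0.003,-0.004,0.003]

```text
t: 7.65
tool_pos: [0.5536, 0.2759, 0.1336]
tool_rot: [-0.249, 3.131, -0.001]
contact_force: [-0.1, 0.6, 0.8]
opening: 0.0508
grip_force: 0.0
```

Call:
apply_moves:
  rows: [0,0,0,0,0,0,0,0,0,0,0,0,0,0,0,0,0,0,0,0,0,0,0,0,0,0,0,0,0,0]
  grip: 0
  grip_force: 25

```text
t: 8.15
tool_pos: [0.5556, 0.2797, 0.1382]
tool_rot: [-0.251, 3.122, 0.009]
contact_force: [-1.5, 7.2, 1.3]
opening: 0.0236
grip_force: 28.6
```

```bash
python3 - <<'E'
from h import *
# arc rows: near flap (shift in tool x (-carton x), z)
r=np.hypot(.044,.026);a0=np.arctan2(.026,.044)
for th in np.arange(0,2.11,.15):
    a=a0+th; x=r*np.cos(a)-.044; z=r*np.sin(a)-.026
    print(round(-x/.6,3),0,round(-z/.6,3))
E
```

```text
-0.0 0 0.0
0.007 0 -0.01
0.016 0 -0.02
0.026 0 -0.028
0.037 0 -0.034
0.049 0 -0.038
0.062 0 -0.041
0.074 0 -0.042
0.087 0 -0.041
0.1 0 -0.038
0.111 0 -0.033
0.122 0 -0.026
0.132 0 -0.018
0.141 0 -0.009
0.148 0 0.002
```

Call:
apply_moves:
  rows: [0.007,0,-0.01,0,0,0,0.016,0,-0.02,0,0,0,0.026,0,-0.028,0,0,0,0.037,0,-0.034,0,0,0,0.049,0,-0.038,0,0,0,0.062,0,-0.041,0,0,0,0.074,0,-0.042,0,0,0,0.087,0,-0.041,0,0,0,0.1,0,-0.038,0,0,0,0.111,0,-0.033,0,0,0,0.122,0,-0.026,0,0,0,0.132,0,-0.018,0,0,0,0.141,0,-0.009,0,0,0,0.141,0,-0.009,0,0,0]

```text
t: 9.55
tool_pos: [0.4722, 0.2657, 0.1448]
tool_rot: [-0.251, 3.122, 0.008]
contact_force: [-6.5, 2.3, 12.4]
opening: 0.0233
grip_force: 28.9
```

```bash
python3 - <<'E'
from h import *
snap("scene","s2.png"); print(ctrl.get_obs()["tool_pos"])
im=cv2.imread("pics/s2.png"); cv2.imwrite("pics/s2c.png",cv2.resize(im[120:340,160:460],None,fx=2,fy=2))
E
```

```text
[0.47240082 0.26574572 0.14495296]
```

View pics/s2c.png

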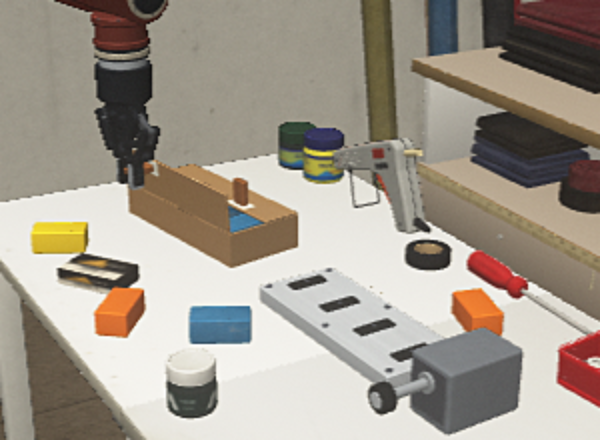

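The near flap is held past vertical. I'll release it and lift clear.

Call:
apply_moves:
  rows: [0,0,0,0,0,0,0,0,0,0,0,0,0,0,0,0,0,0,0.02,0,-0.04,0,0,0,0.03,0,-0.08,0,0,0,0.03,0,-0.13,0,0,0,0.03,0,-0.16,0,0,0,0.03,0,-0.16,0,0,0,0.03,0,-0.16,0,0,0]
  grip: 0.6

```text
t: 10.5
tool_pos: [0.4525, 0.2607, 0.2349]
tool_rot: [-0.251, 3.128, 0.0]
contact_force: [0.1, -0.3, -0.5]
opening: 0.0509
grip_force: 0.0
```

```bash
python3 - <<'E'
from h import *
t=fr(CC,CP,[.0135,-.055,.17]); print(t,rows(t,np.pi+CP))
o,im=snap("scene","s3.png"); cv2.imwrite("pics/s3c.png",im[170:280,190:340])
E
```

```text
[0.59705053 0.1761644  0.17      ] [-0.215 -0.178  0.019  0.     0.002 -0.003]
```

View pics/s3c.png

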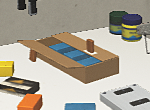

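The near flap is open and three blocks are visible. Next is the far tab.

Call:
apply_moves:
  rows: [-0.215,-0.178,0.019,0,0,0,-0.215,-0.178,0.019,0,0,0,-0.215,-0.178,0.019,0,0,0,-0.215,-0.178,0.019,0,0,0,-0.215,-0.178,0.019,0,0,0,-0.215,-0.178,0.019,0,0,0]

```text
t: 11.15
tool_pos: [0.5959, 0.1762, 0.2226]
tool_rot: [0.251, -3.131, -0.001]
contact_force: [-0.1, 1.1, -0.7]
opening: 0.0515
grip_force: 0.0
```

```bash
python3 - <<'E'
from h import *
t=fr(CC,CP,[.0135,-.055,.079]); print(t,rows(t,np.pi+CP))
E
```

```text
[0.59705053 0.1761644  0.079     ] [-0.002 -0.     0.149  0.    -0.    -0.003]
```

Call:
apply_moves:
  rows: [-0.002,0,0.08,0,0,-0.003,-0.002,0,0.149,0,0,-0.003,-0.002,0,0.149,0,0,-0.003,-0.002,0,0.149,0,0,-0.003]

```text
t: 11.55
tool_pos: [0.597, 0.1772, 0.1346]
tool_rot: [-0.261, 3.13, 0.001]
contact_force: [1.2, -0.2, 0.5]
opening: 0.0511
grip_force: 0.0
```

Call:
apply_moves:
  rows: [0,0,0,0,0,0,0,0,0,0,0,0,0,0,0,0,0,0,0,0,0,0,0,0,0,0,0,0,0,0]
  grip: 0
  grip_force: 25

```text
t: 12.05
tool_pos: [0.6001, 0.1763, 0.1386]
tool_rot: [-0.258, 3.123, 0.0]
contact_force: [-0.9, -1.9, 7.5]
opening: 0.0234
grip_force: 27.9
```

Call:
apply_moves:
  rows: [-0.007,0,-0.01,0,0,0,-0.016,0,-0.02,0,0,0,-0.026,0,-0.028,0,0,0,-0.037,0,-0.034,0,0,0,-0.049,0,-0.038,0,0,0,-0.062,0,-0.041,0,0,0,-0.074,0,-0.042,0,0,0,-0.087,0,-0.041,0,0,0,-0.1,0,-0.038,0,0,0,-0.111,0,-0.033,0,0,0,-0.122,0,-0.026,0,0,0,-0.132,0,-0.018,0,0,0,-0.138,0,-0.012,0,0,0,-0.138,0,-0.012,0,0,0]

```text
t: 13.45
tool_pos: [0.6832, 0.1905, 0.1447]
tool_rot: [-0.257, 3.12, 0.003]
contact_force: [1.1, -1.0, 5.0]
opening: 0.0232
grip_force: 24.6
```

Call:
apply_moves:
  rows: [0,0,0,0,0,0,0,0,0,0,0,0,0,0,0,0,0,0,-0.02,0,-0.04,0,0,0,-0.03,0,-0.08,0,0,0,-0.03,0,-0.13,0,0,0,0,0,-0.2,0,0,0,0.05,0,-0.23,0,0,0,0.1,0,-0.23,0,0,0,0.15,0,-0.23,0,0,0,0.18,0,-0.23,0,0,0,0.18,0,-0.23,0,0,0]
  grip: 0.65

```text
t: 14.65
tool_pos: [0.5713, 0.1721, 0.2797]
tool_rot: [-0.259, 3.128, 0.001]
contact_force: [-0.3, -0.2, -0.3]
opening: 0.0553
grip_force: 0.0
```

```bash
python3 - <<'E'
from h import *
snap("wrist","w4.png"); print(ctrl.get_obs())
E
```

```text
{'t': 14.7, 'q': array([ 1.67543690e-01,  2.66128297e-03,  1.70418544e+00,  3.36221399e-04,
        1.43090292e+00, -1.56836233e+00]), 'dq': array([-0.00331433,  0.03492697, -0.03918788, -0.00056935, -0.00609523,
       -0.00130229]), 'effort': array([ 2.00873916e-01, -3.74950719e+01, -3.59142137e+01,  9.73152928e-03,
        8.81399168e-02,  1.40351885e-04]), 'tool_pos': array([0.57252244, 0.17215387, 0.27996296]), 'tool_rot': array([-2.58673460e-01,  3.12711117e+00,  1.03240401e-03]), 'contact_force': array([-0.21369848, -0.22066982, -0.54847891]), 'wrist_torque': array([-0.02117927,  0.02798911,  0.02141211]), 'grip_force': 0.0, 'opening': 0.05542910187692426}
```

View pics/w4.png

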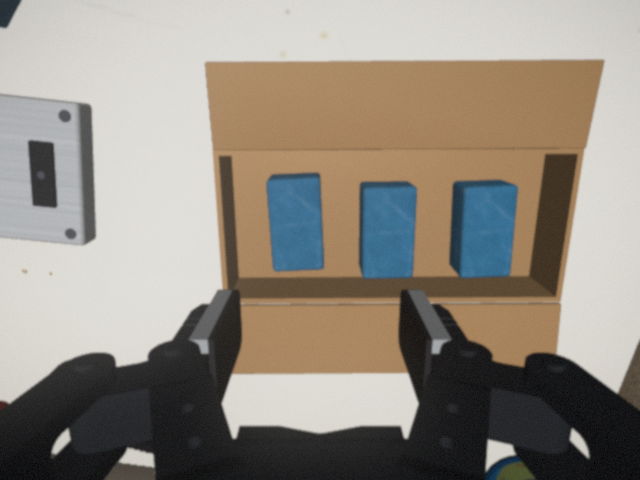

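```bash
cat >> h.py <<'E'
def blues(im,o,z,name="wrist"):
    hsv=cv2.cvtColor(im,cv2.COLOR_BGR2HSV); m=cv2.inRange(hsv,(95,90,30),(125,255,255)); out=[]
    for c in rects(m,700,60000):
        k=np.zeros_like(m); cv2.drawContours(k,[c],-1,255,-1); V=hsv[...,2]; vt=np.percentile(V[k>0],60)*.83
        k=cv2.morphologyEx(((k>0)&(V>vt)).astype(np.uint8)*255,cv2.MORPH_OPEN,np.ones((5,5)))
        c2=max(rects(k,200,1e6),key=cv2.contourArea); b=cv2.boxPoints(cv2.minAreaRect(c2)); w=ray(name,b,z,o=o)
        e=w[1]-w[0];f=w[2]-w[1]; L=e if np.linalg.norm(e)>np.linalg.norm(f) else f
        L=L*np.sign(L[0]); out.append((w.mean(0),np.arctan2(L[1],L[0]),np.linalg.norm(e),np.linalg.norm(f)))
    return out
E
python3 - <<'E'
from h import *
im=cv2.imread("pics/w4.png"); o=ctrl.get_obs()
for b in blues(im,o,.036): print(b)
E
```

```text
(array([0.58404825, 0.22643472, 0.036     ]), np.float64(0.18046871274799148), np.float64(0.07068594835488119), np.float64(0.037310310261953195))
(array([0.5710361 , 0.29991311, 0.036     ]), np.float64(0.20276584247145224), np.float64(0.07209910063918147), np.float64(0.03754496687702613))
(array([0.58937522, 0.15576179, 0.036     ]), np.float64(0.21446350919534027), np.float64(0.037287623679981875), np.float64(0.06990573916095204))
```

```bash
python3 - <<'E'
from h import *
print(rows([.5894,.1558,.027],np.pi+.205))
E
```

```text
[-0.022 -0.032  0.332  0.     0.002 -0.025]
```

Call:
apply_moves:
  rows: [-0.022,-0.032,0.08,0,0.002,-0.025,-0.022,-0.032,0.16,0,0.002,-0.025,-0.022,-0.032,0.22,0,0.002,-0.025,-0.022,-0.032,0.22,0,0.002,-0.025]

```text
t: 15.1
tool_pos: [0.5864, 0.1546, 0.1406]
tool_rot: [0.318, -3.113, 0.0]
contact_force: [0.3, -0.0, -0.6]
opening: 0.0558
grip_force: 0.0
```

```bash
python3 - <<'E'
from h import *
print(rows([.5894,.1558,.027],np.pi+.205))
E
```

```text
[-0.007  0.001  0.099  0.001 -0.008 -0.001]
```

Call:
apply_moves:
  rows: [-0.001,0,0.06,0,0,0,-0.001,0,0.108,0,0,0,-0.001,0,0.108,0,0,0,-0.001,0,0.108,0,0,0]

```text
t: 15.5
tool_pos: [0.5917, 0.1558, 0.0851]
tool_rot: [-0.32, 3.123, 0.0]
contact_force: [0.3, -0.0, 0.1]
opening: 0.0555
grip_force: 0.0
```

Call:
apply_moves:
  rows: [0,0,0,0,0,0,0,0,0,0,0,0,0,0,0,0,0,0,0,0,0,0,0,0,0,0,0,0,0,0]
  grip: 0
  grip_force: 40

```text
t: 16.0
tool_pos: [0.5926, 0.1559, 0.0869]
tool_rot: [-0.319, 3.119, 0.001]
contact_force: [-0.6, 0.9, 6.4]
opening: 0.0397
grip_force: 43.0
```

Call:
apply_moves:
  rows: [0,0,-0.05,0,0,0,0,0,-0.12,0,0,0,0,0,-0.17,0,0,0,0,0,-0.17,0,0,0,0,0,-0.17,0,0,0]

```text
t: 16.5
tool_pos: [0.5907, 0.1556, 0.1867]
tool_rot: [-0.32, 3.123, 0.0]
contact_force: [-0.9, -0.2, -1.0]
opening: 0.0394
grip_force: 42.1
```

```bash
python3 - <<'E'
from h import *
snap("wrist","w5.png")
o=ctrl.get_obs();im=cv2.imread("pics/w5.png")
for y in (-.108,-.036,.036,.108):print(fr(FC,FP,[0,y,.05]))
t=fr(FC,FP,[0,-.108,.11]);print(t,rows(t,np.pi+FP))
zt=o["tool_pos"][2]-.054
print(o["t"],o["tool_pos"])
E
```

```text
[ 0.59474377 -0.2528076   0.05      ]
[ 0.59044792 -0.18093587  0.05      ]
[ 0.58615208 -0.10906413  0.05      ]
[ 0.58185623 -0.0371924   0.05      ]
[ 0.59474377 -0.2528076   0.11      ] [ 0.13  -0.668  0.035  0.    -0.     0.092]
16.55 [0.58974788 0.15545075 0.18483491]
```

View pics/w5.png

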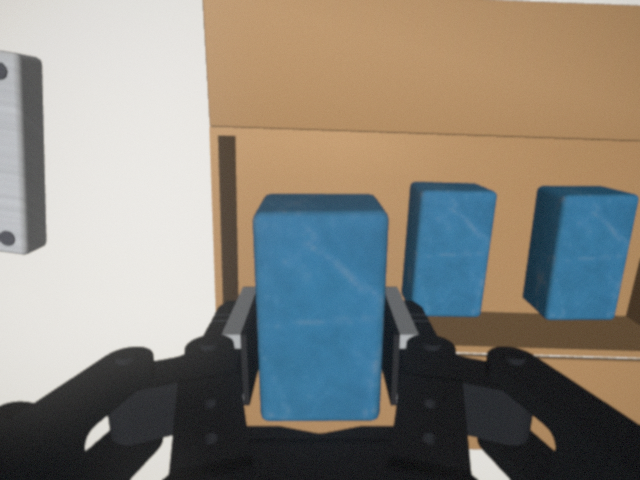

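```bash
cat >> h.py <<'E'
def held(im,o,dz=.0505):
    z=o["tool_pos"][2]-dz; R=Ro.from_rotvec(o["tool_rot"])
    b=blues(im,o,z); b=max(b,key=lambda t:-np.linalg.norm(t[0][:2]-o["tool_pos"][:2]))
    ax=R.apply([1,0,0]); yaw=np.arctan2(-ax[1],-ax[0])
    return R.inv().apply(b[0]-o["tool_pos"]), b[1]-yaw, b[2:]
E
python3 - <<'E'
from h import *
print(held(cv2.imread("pics/w5.png"),ctrl.get_obs()))
im=cv2.imread("pics/w5.png");hsv=cv2.cvtColor(im,cv2.COLOR_BGR2HSV); print(hsv[190:430:6,320,2])
E
```

```text
(array([ 0.00562877, -0.00068005,  0.05050362]), np.float64(0.04055229877539748), (np.float64(0.03710430395372547), np.float64(0.06902866183289748)))
[189  97 100 102 144 154 161 161 161 160 166 164 159 162 165 161 163 158
 161 162 164 160 165 162 155 154 158 157 159 159 156 161 162 157 155 155
 150 151 141 174]
```

```bash
python3 - <<'E'
from h import *
o=ctrl.get_obs();R=Ro.from_rotvec(o["tool_rot"])
for dz in (.0505,.054): print([R.inv().apply(p-o["tool_pos"])[:2].round(4) for p in ray("wrist",[[320,210],[320,419],[254,215],[388,215],[260,417],[380,417]],o["tool_pos"][2]-dz,o=o)])
E
```

```text
[array([ 0.0407, -0.0005]), array([-0.0289, -0.0005]), array([ 0.0392, -0.0193]), array([0.0393, 0.0188]), array([-0.0281, -0.02  ]), array([-0.0281,  0.019 ])]
[array([ 0.0399, -0.0005]), array([-0.0317, -0.0005]), array([ 0.0384, -0.0198]), array([0.0384, 0.0193]), array([-0.0309, -0.0206]), array([-0.0309,  0.0196])]
```

```bash
python3 - <<'E'
from h import *
t=fr(FC,FP,[.0048,-.108,.115]);print(t,rows(t,np.pi+FP))
E
```

```text
[ 0.59953522 -0.25252121  0.115     ] [ 0.122 -0.669  0.026  0.    -0.     0.092]
```

Call:
apply_moves:
  rows: [0.122,-0.669,0.026,0,0,0.092,0.122,-0.669,0.026,0,0,0.092,0.122,-0.669,0.026,0,0,0.092,0.122,-0.669,0.026,0,0,0.092,0.122,-0.669,0.026,0,0,0.092,0.122,-0.669,0.026,0,0,0.092,0.122,-0.669,0.026,0,0,0.092,0.122,-0.669,0.026,0,0,0.092,0.122,-0.669,0.026,0,0,0.092,0.122,-0.669,0.026,0,0,0.092,0.122,-0.669,0.026,0,0,0.092,0.122,-0.669,0.026,0,0,0.092,0.122,-0.669,0.026,0,0,0.092]

```text
t: 17.85
tool_pos: [0.6001, -0.2507, 0.1694]
tool_rot: [0.097, -3.14, -0.001]
contact_force: [0.6, -0.5, -0.9]
opening: 0.0397
grip_force: 42.1
```

```bash
python3 - <<'E'
from h import *
o,im=snap(); print(held(im,o)); print(o["opening"],o["grip_force"],o["tool_pos"],rows(fr(FC,FP,[.0048,-.108,.0555]),np.pi+FP))
E
```

```text
(array([ 0.00554376, -0.00025974,  0.05050126]), np.float64(-0.04013244303716935), (np.float64(0.06903367124837884), np.float64(0.037665566875958116)))
0.039714262741975134 42.09936261177063 [ 0.60008448 -0.25071025  0.16944628] [ 0.001 -0.003  0.1    0.     0.     0.001]
```

Call:
apply_moves:
  rows: [0.001,-0.002,0.05,0,0,0,0.001,-0.002,0.085,0,0,0,0.001,-0.002,0.094,0,0,0,0.001,-0.002,0.1,0,0,0,0.001,-0.002,0.1,0,0,0,0.001,-0.002,0.1,0,0,0]

```text
t: 18.5
tool_pos: [0.6003, -0.2539, 0.1113]
tool_rot: [-0.094, 3.138, -0.002]
contact_force: [0.7, 0.2, -0.8]
opening: 0.04
grip_force: 42.1
```

```bash
python3 - <<'E'
from h import *
o=ctrl.get_obs(); print(rows(fr(FC,FP,[.0048,-.108,.0555]),np.pi+FP),o["contact_force"],o["tool_pos"])
E
```

```text
[ 0.001  0.002  0.003 -0.001  0.001  0.   ] [ 0.65796713  0.24298648 -0.80075635] [ 0.60029692 -0.25389715  0.11125354]
```

Call:
apply_moves:
  rows: [0,0.002,0.003,0,0,0,0,0.002,0.005,0,0,0,0,0.002,0.005,0,0,0]

```text
t: 18.8
tool_pos: [0.5999, -0.2526, 0.1079]
tool_rot: [-0.094, 3.139, -0.001]
contact_force: [-1.7, 1.1, 3.8]
opening: 0.0396
grip_force: 42.6
```

Call:
apply_moves:
  rows: [0,0,0,0,0,0,0,0,0,0,0,0,0,0,0,0,0,0,0,0,0,0,0,0,0,0,-0.04,0,0,0,0,0,-0.11,0,0,0,0,0,-0.18,0,0,0,0,0,-0.22,0,0,0,0,0,-0.22,0,0,0]
  grip: 0.65

```text
t: 19.7
tool_pos: [0.6014, -0.2536, 0.2447]
tool_rot: [-0.093, 3.132, -0.008]
contact_force: [0.7, -1.7, -0.3]
opening: 0.0555
grip_force: 0.0
```

```bash
cat >> h.py <<'E'
def tofix(p,c=FC,psi=FP):
    d=np.array(p[:2])-c; s,k=np.sin(psi),np.cos(psi); return np.array([k*d[0]+s*d[1],-s*d[0]+k*d[1]])
E
python3 - <<'E'
from h import *
o,im=snap("wrist","w6.png")
for b in blues(im,o,.057): print(b, tofix(b[0]))
print(rows([.5840,.2264,.16],np.pi+.175))
E
```

```text
(array([ 0.59501271, -0.25313079,  0.057     ]), np.float64(0.042391357528407156), np.float64(0.06940264587883485), np.float64(0.03700058182171199)) [ 0.00024918 -0.10833867]
(array([ 0.47802011, -0.1062932 ,  0.057     ]), np.float64(-1.51194582246522), np.float64(0.0318686365334862), np.float64(0.019526611702384133)) [-0.107774    0.04521764]
[-0.02   0.799  0.044 -0.002  0.003 -0.073]
```

View pics/w6.png

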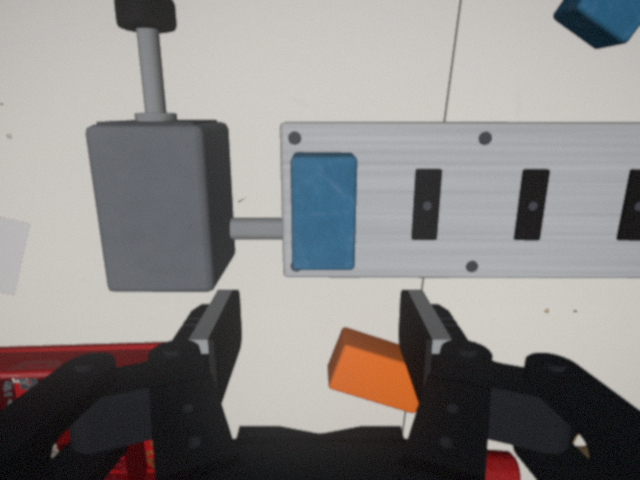

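Call:
apply_moves:
  rows: [-0.02,0.799,0.044,-0.002,0.003,-0.073,-0.02,0.799,0.044,-0.002,0.003,-0.073,-0.02,0.799,0.044,-0.002,0.003,-0.073,-0.02,0.799,0.044,-0.002,0.003,-0.073,-0.02,0.799,0.044,-0.002,0.003,-0.073,-0.02,0.799,0.044,-0.002,0.003,-0.073,-0.02,0.799,0.044,-0.002,0.003,-0.073,-0.02,0.799,0.044,-0.002,0.003,-0.073,-0.02,0.799,0.044,-0.002,0.003,-0.073,-0.02,0.799,0.044,-0.002,0.003,-0.073,-0.02,0.799,0.044,-0.002,0.003,-0.073,-0.02,0.799,0.044,-0.002,0.003,-0.073,-0.02,0.799,0.044,-0.002,0.003,-0.073]

```text
t: 21.05
tool_pos: [0.5824, 0.2257, 0.2109]
tool_rot: [0.271, -3.123, -0.004]
contact_force: [0.3, 0.3, 0.7]
opening: 0.0552
grip_force: 0.0
```

```bash
python3 - <<'E'
from h import *
o,im=snap()
for b in blues(im,o,.036): print(b)
print(o["tool_pos"],rows([.5820,.2264,.0305],np.pi+.175))
E
```

```text
(array([0.58261286, 0.22613525, 0.036     ]), np.float64(0.15449496105879482), np.float64(0.0692397517248019), np.float64(0.036788400977137294))
(array([0.56939623, 0.30004723, 0.036     ]), np.float64(0.20276681420769943), np.float64(0.07076887143412097), np.float64(0.0376302417589848))
[0.58241839 0.22571298 0.21092837] [-0.     0.001  0.211  0.002 -0.004 -0.001]
```

Call:
apply_moves:
  rows: [0.001,0.001,0.08,0.002,-0.002,0,0.001,0.001,0.16,0.002,-0.002,0,0.001,0.001,0.211,0.002,-0.002,0,0.001,0.001,0.211,0.002,-0.002,0,0.001,0.001,0.211,0.002,-0.002,0,0.001,0.001,0.211,0.002,-0.002,0]

```text
t: 21.7
tool_pos: [0.5835, 0.2275, 0.0888]
tool_rot: [-0.272, 3.126, 0.002]
contact_force: [-0.2, -0.0, 0.5]
opening: 0.0555
grip_force: 0.0
```

Call:
apply_moves:
  rows: [0,0,0,0,0,0,0,0,0,0,0,0,0,0,0,0,0,0,0,0,0,0,0,0,0,0,0,0,0,0]
  grip: 0
  grip_force: 40

```text
t: 22.2
tool_pos: [0.5835, 0.2281, 0.0891]
tool_rot: [-0.273, 3.125, 0.001]
contact_force: [-0.4, -0.6, 6.6]
opening: 0.0392
grip_force: 43.5
```

Call:
apply_moves:
  rows: [0,0,-0.05,0,0,0,0,0,-0.12,0,0,0,0,0,-0.17,0,0,0,0,0,-0.17,0,0,0,0,0,-0.17,0,0,0]

```text
t: 22.7
tool_pos: [0.582, 0.2278, 0.1893]
tool_rot: [-0.274, 3.128, 0.001]
contact_force: [-0.6, -0.1, -1.7]
opening: 0.0396
grip_force: 42.6
```

```bash
python3 - <<'E'
from h import *
o,im=snap(); h=held(im,o); print(o["tool_pos"],h); t=fr(FC,FP,[h[0][0]-.0005,-.036,.115]);print(t,rows(t,np.pi+FP))
E
```

```text
[0.58204868 0.2278333  0.18928107] (array([ 0.00302499, -0.00050234,  0.05049515]), np.float64(0.04025426444173852), (np.float64(0.03648318276629883), np.float64(0.06782133859411826)))
[ 0.59296841 -0.18078521  0.115     ] [ 0.099 -0.674  0.031  0.    -0.001  0.073]
```

Call:
apply_moves:
  rows: [0.099,-0.674,0.031,0,0,0.073,0.099,-0.674,0.031,0,0,0.073,0.099,-0.674,0.031,0,0,0.073,0.099,-0.674,0.031,0,0,0.073,0.099,-0.674,0.031,0,0,0.073,0.099,-0.674,0.031,0,0,0.073,0.099,-0.674,0.031,0,0,0.073,0.099,-0.674,0.031,0,0,0.073,0.099,-0.674,0.031,0,0,0.073,0.099,-0.674,0.031,0,0,0.073,0.099,-0.674,0.031,0,0,0.073,0.099,-0.674,0.031,0,0,0.073,0.099,-0.674,0.031,0,0,0.073]

```text
t: 24.05
tool_pos: [0.5933, -0.1793, 0.1689]
tool_rot: [0.097, -3.139, -0.001]
contact_force: [1.0, 0.4, -0.7]
opening: 0.0394
grip_force: 42.6
```

```bash
python3 - <<'E'
from h import *
o,im=snap(); print(held(im,o)); print(o["opening"],o["tool_pos"],rows(fr(FC,FP,[.0025,-.036,.058]),np.pi+FP))
E
```

```text
(array([ 0.00313247, -0.00056384,  0.05050466]), np.float64(-0.0393268992522087), (np.float64(0.06799373569020307), np.float64(0.03678012483013909)))
0.039351535236720615 [ 0.59325392 -0.1792851   0.16885706] [ 0.001 -0.002  0.095  0.    -0.001  0.001]
```

Call:
apply_moves:
  rows: [0,0,0.05,0,0,0,0,0,0.08,0,0,0,0,0,0.09,0,0,0,0,0,0.096,0,0,0,0,0,0.096,0,0,0,0,0,0.096,0,0,0]

```text
t: 24.7
tool_pos: [0.5939, -0.1811, 0.1128]
tool_rot: [-0.094, 3.139, -0.001]
contact_force: [-0.1, -0.2, -1.0]
opening: 0.0395
grip_force: 42.6
```

```bash
python3 - <<'E'
from h import *
o=ctrl.get_obs(); print(rows(fr(FC,FP,[.0025,-.036,.056]),np.pi+FP),o["contact_force"],o["tool_pos"])
E
```

```text
[ 0.002  0.001  0.005 -0.     0.     0.   ] [-0.14216502 -0.20555415 -0.95588645] [ 0.59390238 -0.18109901  0.1128247 ]
```

Call:
apply_moves:
  rows: [0.001,0,0.003,0,0,0,0.001,0,0.006,0,0,0,0.001,0,0.006,0,0,0]

```text
t: 25.0
tool_pos: [0.5933, -0.1813, 0.1101]
tool_rot: [-0.094, 3.14, -0.001]
contact_force: [-3.6, 1.8, 6.3]
opening: 0.0394
grip_force: 43.5
```

Block two is in contact with its pad. I'll release, lift and check.

Call:
apply_moves:
  rows: [0,0,0,0,0,0,0,0,0,0,0,0,0,0,0,0,0,0,0,0,0,0,0,0,0,0,-0.04,0,0,0,0,0,-0.11,0,0,0,0,0,-0.18,0,0,0,0,0,-0.22,0,0,0,0,0,-0.22,0,0,0]
  grip: 0.65

```text
t: 25.9
tool_pos: [0.5948, -0.1819, 0.2456]
tool_rot: [-0.094, 3.133, -0.006]
contact_force: [-0.0, -0.3, 0.3]
opening: 0.0555
grip_force: 0.0
```

```bash
python3 - <<'E'
from h import *
o,im=snap("wrist","w7.png")
for b in blues(im,o,.057): print(b, tofix(b[0]))
print(rows([.569,.3000,.16],np.pi+.185))
E
```

```text
(array([ 0.59188689, -0.18163456,  0.057     ]), np.float64(0.04185479153174158), np.float64(0.06949396623125567), np.float64(0.0372788725601211)) [ 0.00139472 -0.03678331]
(array([ 0.59511597, -0.25323607,  0.057     ]), np.float64(0.060192251367116166), np.float64(0.03710502057460535), np.float64(0.07109731395819227)) [ 0.00034597 -0.10844992]
(array([ 0.47584526, -0.09501502,  0.057     ]), np.float64(-1.511686645072453), np.float64(0.04173401185808469), np.float64(0.02197992237897288)) [-0.10927206  0.05660549]
[-0.007  0.803  0.046 -0.001  0.002 -0.08 ]
```

Call:
apply_moves:
  rows: [-0.006,0.803,0.046,-0.001,0.003,-0.08,-0.006,0.803,0.046,-0.001,0.003,-0.08,-0.006,0.803,0.046,-0.001,0.003,-0.08,-0.006,0.803,0.046,-0.001,0.003,-0.08,-0.006,0.803,0.046,-0.001,0.003,-0.08,-0.006,0.803,0.046,-0.001,0.003,-0.08,-0.006,0.803,0.046,-0.001,0.003,-0.08,-0.006,0.803,0.046,-0.001,0.003,-0.08,-0.006,0.803,0.046,-0.001,0.003,-0.08,-0.006,0.803,0.046,-0.001,0.003,-0.08,-0.006,0.803,0.046,-0.001,0.003,-0.08,-0.006,0.803,0.046,-0.001,0.003,-0.08,-0.006,0.803,0.046,-0.001,0.003,-0.08]

```text
t: 27.25
tool_pos: [0.5672, 0.299, 0.2109]
tool_rot: [0.288, -3.12, -0.001]
contact_force: [0.0, 0.8, 0.0]
opening: 0.0552
grip_force: 0.0
```

```bash
python3 - <<'E'
from h import *
o,im=snap("wrist","w8.png")
b=blues(im,o,.036)[0]; print(b,blues(im,o,.036)[1:])
print(o["tool_pos"],rows([b[0][0]-.001,b[0][1],.0305],np.pi+.185))
E
```

```text
(array([0.56954936, 0.29949897, 0.036     ]), np.float64(0.2046040913752476), np.float64(0.03687642703730927), np.float64(0.06956449788875459)) []
[0.5672104  0.2989623  0.21087297] [-0.004  0.001  0.211  0.001 -0.005 -0.001]
```

Call:
apply_moves:
  rows: [-0.001,0,0.08,0,0,0,-0.001,0,0.16,0,0,0,-0.001,0,0.211,0,0,0,-0.001,0,0.211,0,0,0,-0.001,0,0.211,0,0,0,-0.001,0,0.211,0,0,0]

```text
t: 27.9
tool_pos: [0.5693, 0.3005, 0.0889]
tool_rot: [0.289, -3.127, -0.005]
contact_force: [0.1, 0.4, 0.1]
opening: 0.0553
grip_force: 0.0
```

Call:
apply_moves:
  rows: [0,0,0,0,0,0,0,0,0,0,0,0,0,0,0,0,0,0,0,0,0,0,0,0,0,0,0,0,0,0]
  grip: 0
  grip_force: 40

```text
t: 28.4
tool_pos: [0.5694, 0.3011, 0.0892]
tool_rot: [0.291, -3.128, -0.004]
contact_force: [0.5, -1.6, 7.0]
opening: 0.0397
grip_force: 42.8
```

Call:
apply_moves:
  rows: [0,0,-0.05,0,0,0,0,0,-0.12,0,0,0,0,0,-0.17,0,0,0,0,0,-0.17,0,0,0,0,0,-0.17,0,0,0]

```text
t: 28.9
tool_pos: [0.5683, 0.3006, 0.1892]
tool_rot: [0.291, -3.125, -0.004]
contact_force: [-0.0, -0.1, -2.1]
opening: 0.0394
grip_force: 42.0
```

```bash
python3 - <<'E'
from h import *
o,im=snap(); h=held(im,o); print(o["tool_pos"],h); t=fr(FC,FP,[h[0][0]-.001,.036,.115]);print(t,rows(t,np.pi+FP))
E
```

```text
[0.56834736 0.30055403 0.18918013] (array([ 0.00204331, -0.00096582,  0.05050472]), np.float64(0.038336993469023334), (np.float64(0.03632196754119557), np.float64(0.0679512082370244)))
[ 0.58719353 -0.10900189  0.115     ] [ 0.093 -0.676  0.03   0.001 -0.004  0.08 ]
```

Call:
apply_moves:
  rows: [0.093,-0.676,0.03,0,-0.003,0.08,0.093,-0.676,0.03,0,-0.003,0.08,0.093,-0.676,0.03,0,-0.003,0.08,0.093,-0.676,0.03,0,-0.003,0.08,0.093,-0.676,0.03,0,-0.003,0.08,0.093,-0.676,0.03,0,-0.003,0.08,0.093,-0.676,0.03,0,-0.003,0.08,0.093,-0.676,0.03,0,-0.003,0.08,0.093,-0.676,0.03,0,-0.003,0.08,0.093,-0.676,0.03,0,-0.003,0.08,0.093,-0.676,0.03,0,-0.003,0.08,0.093,-0.676,0.03,0,-0.003,0.08,0.093,-0.676,0.03,0,-0.003,0.08]

```text
t: 30.25
tool_pos: [0.5877, -0.107, 0.169]
tool_rot: [0.097, -3.138, -0.003]
contact_force: [0.0, -0.4, -0.2]
opening: 0.0393
grip_force: 41.9
```

Call:
apply_moves:
  rows: [0,0,0.05,0,0,0,0,0,0.08,0,0,0,0,0,0.09,0,0,0,0,0,0.096,0,0,0,0,0,0.096,0,0,0,0,0,0.096,0,0,0]

```text
t: 30.85
tool_pos: [0.5885, -0.1086, 0.1129]
tool_rot: [-0.094, 3.14, 0.002]
contact_force: [-0.7, -0.2, -0.3]
opening: 0.0388
grip_force: 41.9
```

```bash
python3 - <<'E'
from h import *
o,im=snap(); h=held(im,o); print(h); print(rows(fr(FC,FP,[h[0][0]-.001,.036,.056]),np.pi+FP),o["contact_force"],o["tool_pos"],o["opening"])
E
```

```text
(array([ 0.00175321, -0.00086802,  0.05049792]), np.float64(0.03890130027024645), (np.float64(0.03627603714105307), np.float64(0.06846121106297631)))
[ 0.003 -0.     0.005  0.001  0.001  0.   ] [-0.65396205 -0.17447862 -0.31568317] [ 0.5884629  -0.10856047  0.11287949] 0.03876398987030668
```

Call:
apply_moves:
  rows: [0.003,0,0.003,0.001,0.001,0,0.003,0,0.006,0.001,0.001,0,0.003,0,0.006,0.001,0.001,0]

```text
t: 31.2
tool_pos: [0.5864, -0.1089, 0.1102]
tool_rot: [0.094, -3.138, 0.001]
contact_force: [-3.6, 0.5, 9.0]
opening: 0.0393
grip_force: 43.0
```

Call:
apply_moves:
  rows: [0,0,0,0,0,0,0,0,0,0,0,0,0,0,0,0,0,0,0,0,0,0,0,0,0,0,-0.04,0,0,0,0,0,-0.11,0,0,0,0,0,-0.18,0,0,0,0.05,0,-0.22,0,0,0,0.1,0,-0.22,0,0,0,0.1,0,-0.22,0,0,0]
  grip: 0.75

```text
t: 32.2
tool_pos: [0.5244, -0.1122, 0.2406]
tool_rot: [0.092, -3.137, 0.0]
contact_force: [0.1, 0.6, -0.2]
opening: 0.0641
grip_force: 0.0
```

```bash
python3 - <<'E'
from h import *
o,im=snap("wrist","w9.png"); print(o["tool_pos"])
for z in (.057,.032):
  for b in blues(im,o,z): print(z,b, tofix(b[0]))
E
```

```text
[ 0.52444242 -0.1121635   0.24062802]
0.057 (array([ 0.59131234, -0.18157728,  0.057     ]), np.float64(0.07118151231141351), np.float64(0.037310754127520385), np.float64(0.07173329008019685)) [ 0.00082461 -0.03669185]
0.057 (array([ 0.58595583, -0.11015567,  0.057     ]), np.float64(0.07643465634672691), np.float64(0.037316308775092226), np.float64(0.06986309014488988)) [-0.00026102  0.03492212]
0.057 (array([ 0.5929425 , -0.25269985,  0.057     ]), np.float64(0.0546888666924887), np.float64(0.03759524488275563), np.float64(0.07075345299184917)) [-0.00179163 -0.10778498]
0.057 (array([ 0.44519689, -0.08236286,  0.057     ]), np.float64(-0.5105593688482664), np.float64(0.06289528803400707), np.float64(0.034609531905833116)) [-0.13911095  0.07106373]
0.032 (array([ 0.60448227, -0.18800837,  0.032     ]), np.float64(0.07118151231141344), np.float64(0.04100190046613836), np.float64(0.07882985184176265)) [ 0.01358736 -0.04389726]
0.032 (array([ 0.59859584, -0.10952103,  0.032     ]), np.float64(0.07643465634672673), np.float64(0.04100800463401679), np.float64(0.07677463335603725)) [0.01239433 0.03480147]
0.032 (array([ 0.6062737 , -0.26616709,  0.032     ]), np.float64(0.054688866692488854), np.float64(0.0413145358417147), np.float64(0.07775307964272964)) [ 0.0107123  -0.12202362]
0.032 (array([ 0.44391165, -0.07897869,  0.032     ]), np.float64(-0.5105593688482661), np.float64(0.0691175078087559), np.float64(0.038033446805512704)) [-0.14019199  0.07451856]
```

View pics/w9.png

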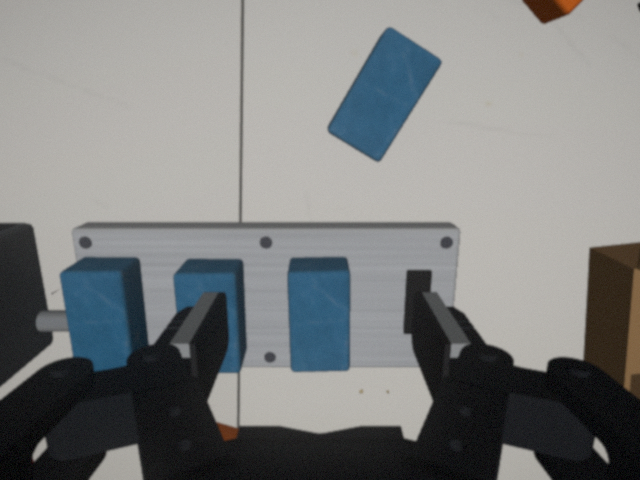

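```bash
python3 - <<'E'
from h import *
print(rows([.444,-.079,.13],np.pi-.511))
E
```

```text
[ 0.132  0.063  0.094 -0.    -0.001  0.363]
```

Call:
apply_moves:
  rows: [0.132,0.063,0.094,0,0,0.363,0.132,0.063,0.094,0,0,0.363,0.132,0.063,0.094,0,0,0.363,0.132,0.063,0.094,0,0,0.363,0.132,0.063,0.094,0,0,0.363,0.132,0.063,0.094,0,0,0.363,0.132,0.063,0.094,0,0,0.363]

```text
t: 32.95
tool_pos: [0.4456, -0.0794, 0.1844]
tool_rot: [-0.79, -3.038, 0.001]
contact_force: [0.1, -0.2, -0.4]
opening: 0.0641
grip_force: 0.0
```

```bash
python3 - <<'E'
from h import *
o,im=snap("wrist","w10.png"); print(o["tool_pos"],o["q"])
B=blues(im,o,.032)
for b in B: print(b)
b=min(B,key=lambda b:abs(b[0][0]-.444)+abs(b[0][1]+.079)); print(rows([b[0][0],b[0][1],.0265],np.pi-.511))
E
```

```text
[ 0.44562202 -0.07935629  0.18438149] [-3.40491879e-01 -2.70795620e-01  2.11634209e+00 -9.26766172e-04
  1.29826508e+00 -1.40221052e+00]
(array([ 0.55156055, -0.10817249,  0.032     ]), np.float64(1.1483564833014515), np.float64(0.03204059151320373), np.float64(0.01764141349487662))
(array([ 0.44313975, -0.07777714,  0.032     ]), np.float64(-0.4624490865628952), np.float64(0.037089098386063404), np.float64(0.06971274101972766))
[ 0.004  0.001  0.173 -0.001 -0.001  0.001]
```

Call:
apply_moves:
  rows: [0.003,0.001,0.08,0,0,-0.01,0.003,0.001,0.14,0,0,-0.01,0.003,0.001,0.173,0,0,-0.01,0.003,0.001,0.173,0,0,-0.01,0.003,0.001,0.173,0,0,-0.01]

```text
t: 33.5
tool_pos: [0.4438, -0.078, 0.0807]
tool_rot: [-0.768, -3.044, 0.001]
contact_force: [0.6, -0.1, 0.4]
opening: 0.0642
grip_force: 0.0
```

Call:
apply_moves:
  rows: [0,0,0,0,0,0,0,0,0,0,0,0,0,0,0,0,0,0,0,0,0,0,0,0,0,0,0,0,0,0,0,0,0,0,0,0]
  grip: 0
  grip_force: 40

```text
t: 34.1
tool_pos: [0.445, -0.0783, 0.0824]
tool_rot: [0.769, 3.045, -0.002]
contact_force: [0.3, 0.8, 6.5]
opening: 0.0397
grip_force: 42.1
```

Call:
apply_moves:
  rows: [0,0,-0.05,0,0,0,0,0,-0.12,0,0,0,0,0,-0.17,0,0,0,0,0,-0.17,0,0,0,0,0,-0.17,0,0,0]

```text
t: 34.6
tool_pos: [0.4438, -0.0778, 0.1829]
tool_rot: [-0.769, -3.045, 0.001]
contact_force: [-0.5, 0.4, -0.5]
opening: 0.0396
grip_force: 41.4
```

```bash
python3 - <<'E'
from h import *
o,im=snap("wrist","w11.png"); h=held(im,o); print(o["tool_pos"],h); t=fr(FC,FP,[h[0][0]-.001,.108,.115]);print(t,rows(t,np.pi+FP))
E
```

```text
[ 0.44383821 -0.07783246  0.18294119] (array([ 0.00219154, -0.00050235,  0.0505019 ]), np.float64(0.039333461261375435), (np.float64(0.03705623200770386), np.float64(0.06957286349868441)))
[ 0.58304565 -0.03712131  0.115     ] [-0.173  0.17   0.02  -0.    -0.003 -0.353]
```

Call:
apply_moves:
  rows: [-0.173,0.17,0.02,0,-0.002,-0.353,-0.173,0.17,0.02,0,-0.002,-0.353,-0.173,0.17,0.02,0,-0.002,-0.353,-0.173,0.17,0.02,0,-0.002,-0.353,-0.173,0.17,0.02,0,-0.002,-0.353,-0.173,0.17,0.02,0,-0.002,-0.353,-0.173,0.17,0.02,0,-0.002,-0.353,-0.173,0.17,0.02,0,-0.002,-0.353]

```text
t: 35.45
tool_pos: [0.5827, -0.0376, 0.17]
tool_rot: [-0.091, 3.14, -0.001]
contact_force: [-0.6, -0.0, -0.3]
opening: 0.0397
grip_force: 41.3
```

Call:
apply_moves:
  rows: [0,0,0.05,0,0,0,0,0,0.08,0,0,0,0,0,0.09,0,0,0,0,0,0.096,0,0,0,0,0,0.096,0,0,0,0,0,0.096,0,0,0]

```text
t: 36.05
tool_pos: [0.5841, -0.0375, 0.1136]
tool_rot: [-0.093, 3.138, -0.002]
contact_force: [0.3, 0.5, 0.4]
opening: 0.0393
grip_force: 41.3
```

```bash
python3 - <<'E'
from h import *
o,im=snap("wrist","w12.png"); h=held(im,o); print(h); print(rows(fr(FC,FP,[.0012,.108,.0535]),np.pi+FP),o["contact_force"],o["tool_pos"],o["opening"])
E
```

```text
(array([ 0.00243006, -0.00039688,  0.05049509]), np.float64(0.05701055202742787), (np.float64(0.037428106216043956), np.float64(0.06966075323018976)))
[ 0.002  0.001  0.01  -0.001  0.002 -0.   ] [0.29870498 0.48060026 0.36623965] [ 0.58409226 -0.03750563  0.11355333] 0.03930980768308211
```

Call:
apply_moves:
  rows: [0.001,0.001,0.004,0,0,0,0.001,0.001,0.007,0,0,0,0.001,0.001,0.01,0,0,0,0.001,0.001,0.01,0,0,0]

```text
t: 36.5
tool_pos: [0.583, -0.0368, 0.1075]
tool_rot: [0.094, -3.14, 0.001]
contact_force: [-3.4, 0.3, 7.0]
opening: 0.0397
grip_force: 42.1
```

Call:
apply_moves:
  rows: [0,0,0,0,0,0,0,0,0,0,0,0,0,0,0,0,0,0,0,0,0,0,0,0,0,0,-0.04,0,0,0,0,0,-0.11,0,0,0,0,0,-0.18,0,0,0,0,-0.1,-0.24,0,0,0,0,-0.18,-0.24,0,0,0,0,-0.18,-0.24,0,0,0]
  grip: 0.65

```text
t: 37.5
tool_pos: [0.5899, -0.1481, 0.2529]
tool_rot: [-0.089, 3.136, -0.006]
contact_force: [-0.0, 0.6, 0.7]
opening: 0.0556
grip_force: 0.0
```

```bash
python3 - <<'E'
from h import *
o,im=snap("wrist","w13.png"); print(o["tool_pos"])
for b in blues(im,o,.057): print(b, tofix(b[0]))
k=fr(FC,FP,[-.145,-.206,.13]);print(k,rows(k,np.pi+FP))
E
```

```text
[ 0.58991491 -0.1481361   0.25289162]
(array([ 0.59200927, -0.18197155,  0.057     ]), np.float64(0.06861413977009824), np.float64(0.037009867608175005), np.float64(0.0699791669773133)) [ 0.00149678 -0.037127  ]
(array([ 0.58645241, -0.10923706,  0.057     ]), np.float64(0.11602875358939081), np.float64(0.03714366266934251), np.float64(0.07021850167311791)) [0.00028948 0.03580947]
(array([ 0.59527473, -0.25273648,  0.057     ]), np.float64(0.06831366225253512), np.float64(0.03701470821538962), np.float64(0.07250289998117183)) [ 0.00053426 -0.10796069]
(array([ 0.58113983, -0.03792188,  0.057     ]), np.float64(0.07845524868695396), np.float64(0.07237465451965033), np.float64(0.03748572268037772)) [-0.00075864  0.10731456]
[ 0.45584922 -0.35928437  0.13      ] [ 0.242 -0.338  0.114 -0.002  0.002 -0.003]
```

View pics/w13.png

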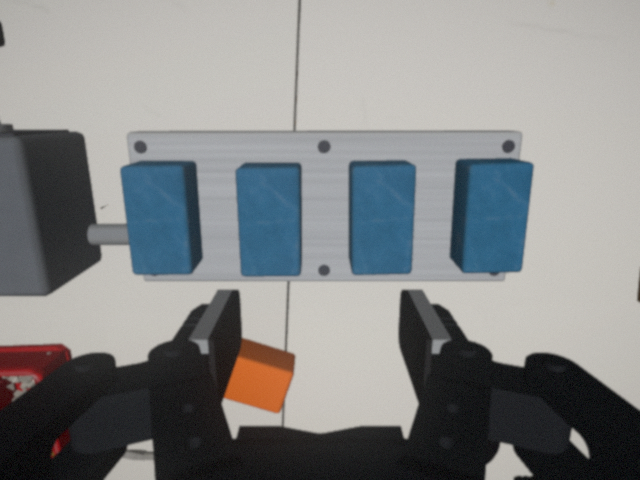

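All four blocks sit within about 1.5 mm of their pad centres. Next I'll grip the pulled-out knob and push it home.

```bash
python3 - <<'E'
from h import *
k=fr(FC,FP,[-.114,-.206,.15]);print(k,rows(k,np.pi+FP))
E
```

```text
[ 0.48679399 -0.35743477  0.15      ] [ 0.191 -0.337  0.081 -0.002  0.002 -0.003]
```

Call:
apply_moves:
  rows: [0.191,-0.337,0,-0.001,0.001,-0.002,0.191,-0.337,0,-0.001,0.001,-0.002,0.191,-0.337,0,-0.001,0.001,-0.002,0.191,-0.337,0,-0.001,0.001,-0.002,0.191,-0.337,0.081,-0.001,0.001,-0.002,0.191,-0.337,0.081,-0.001,0.001,-0.002,0.191,-0.337,0.081,-0.001,0.001,-0.002,0.191,-0.337,0.081,-0.001,0.001,-0.002,0.191,-0.337,0.081,-0.001,0.001,-0.002]
  grip: 0.7

```text
t: 38.45
tool_pos: [0.4882, -0.3524, 0.2035]
tool_rot: [-0.102, 3.139, -0.001]
contact_force: [-0.4, -0.1, 0.6]
opening: 0.0596
grip_force: 0.0
```

```bash
python3 - <<'E'
from h import *
print(rows(fr(FC,FP,[-.114,-.206,.052]),np.pi+FP),ctrl.get_obs()["tool_pos"])
E
```

```text
[ 0.003 -0.008  0.162 -0.     0.     0.003] [ 0.48820533 -0.35238512  0.20346831]
```

Call:
apply_moves:
  rows: [0.001,-0.003,0.06,0,0,0.001,0.001,-0.003,0.12,0,0,0.001,0.001,-0.003,0.162,0,0,0.001,0.001,-0.003,0.162,0,0,0.001,0.001,-0.003,0.162,0,0,0.001]

```text
t: 38.95
tool_pos: [0.4872, -0.3547, 0.1059]
tool_rot: [0.098, -3.14, 0.0]
contact_force: [0.2, -0.6, 0.9]
opening: 0.0597
grip_force: 0.0
```

Call:
apply_moves:
  rows: [0,0,0,0,0,0,0,0,0,0,0,0,0,0,0,0,0,0,0,0,0,0,0,0,0,0,0,0,0,0]
  grip: 0
  grip_force: 60

```text
t: 39.45
tool_pos: [0.4877, -0.3579, 0.1083]
tool_rot: [-0.097, 3.137, -0.011]
contact_force: [-0.6, -4.9, 0.7]
opening: 0.0296
grip_force: 59.2
```

Call:
apply_moves:
  rows: [-0.01,0,0,0,0,0,-0.02,0,0,0,0,0,-0.03,0,0,0,0,0,-0.038,0,0,0,0,0,-0.044,0,0,0,0,0,-0.045,0,0,0,0,0,-0.045,0,0,0,0,0,-0.045,0,0,0,0,0]

```text
t: 40.25
tool_pos: [0.5131, -0.3565, 0.1082]
tool_rot: [0.097, -3.138, 0.01]
contact_force: [-7.0, -5.6, 5.5]
opening: 0.0298
grip_force: 60.0
```

Call:
apply_moves:
  rows: [0,0,0,0,0,0,0,0,0,0,0,0,0,0,0,0,0,0,0,0,-0.08,0,0,0,0,0,-0.16,0,0,0,0,0,-0.25,0,0,0,0.08,0,-0.25,0,0,0,0.08,0,-0.25,0,0,0]
  grip: 0.7

```text
t: 41.05
tool_pos: [0.4634, -0.3565, 0.257]
tool_rot: [0.094, -3.14, 0.003]
contact_force: [0.4, 0.1, -0.4]
opening: 0.06
grip_force: 0.0
```

```bash
python3 - <<'E'
from h import *
o,im=snap()
g=cv2.cvtColor(im,cv2.COLOR_BGR2GRAY)
m=(g<60).astype(np.uint8)*255; m[:,:240]=0;m[:,400:]=0;m[400:]=0;m[:30]=0
for c in rects(m,200,5000): w=ray("wrist",cv2.minAreaRect(c)[0],.055,o=o)[0]; print(cv2.boundingRect(c),w,tofix(w))
o,im=snap("top","top9.png"); cv2.imwrite("pics/top9c.png",cv2.resize(im[190:340,110:440],None,fx=2.4,fy=2.4))
E
```

```text
(270, 276, 92, 75) [ 0.52766367 -0.35610324  0.055     ] [-0.07312369 -0.20710932]
```

View pics/top9c.png

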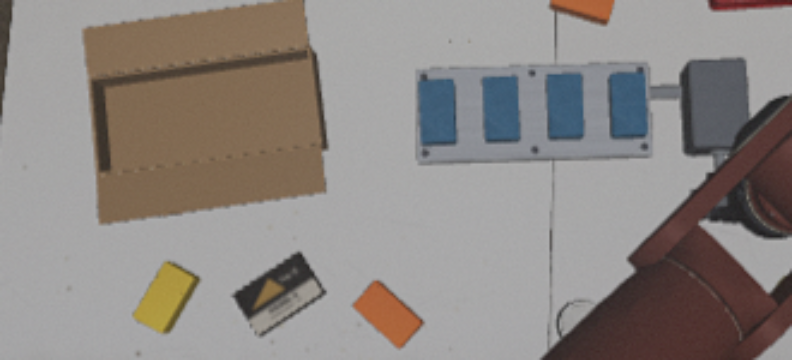

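```bash
python3 - <<'E'
from h import *
o,im=snap(); print([tofix(p).round(4) for p in ray("wrist",[[316,276]],.06,o=o)], [wproj(o,fr(FC,FP,[x,-.206,.064])).round(0) for x in (-.097,-.122)])
cv2.imwrite("pics/k.png",im[200:420,200:440])
E
```

```text
[array([-0.1012, -0.206 ])] [array([[316., 284.]]), array([[316., 247.]])]
```

View pics/k.png

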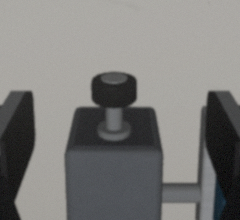

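The knob is home, the flaps are open, and the blocks are on their pads.

```bash
python3 -c "
from station import ctrl
print(ctrl.finish_job())"
```

```text
the job is handed in; nothing more can be done
None
```

The job is handed in: knob pulled out until it moved its full 25 mm, both flaps opened, all four blue blocks laid flat within about 1.5 mm of their pad centres, and the knob pushed home again, at about 41 s on the robot's clock; the judge's verdict was not returned.

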